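# Put the microscope's objectives back in their caddy

## Task

Put the four silver microscope objectives back into their storage caddy, each standing upright in the middle of the disc that matches the colour of its ring. Leave the two black objectives, which belong to the other microscope, where they stand. These are delicate optics: do not drop any or knock any over.

Things in the scene. Friction and masses are not known exactly. Their poses are not given: they have to be found in the camera images.
- obj_red_c (a point): Silver microscope objective with red ring, loose, upright, 60 mm tall. From below: foot 24 mm across (4 mm high); bare barrel 34 mm across (to 40 mm); red ring 27 mm across (40-48 mm, a red annulus from above); nose 13 mm across tapering to 10 (48-60 mm). 0.09-0.18 kg. Point: on its axis, half-way up, 30 mm above its foot; z up, yaw arbitrary.
- obj_yellow_c (a point): Silver microscope objective with yellow ring, loose, upright, 60 mm tall. From below: foot 24 mm across (4 mm high); bare barrel 34 mm across (to 40 mm); yellow ring 27 mm across (40-48 mm, a yellow annulus from above); nose 13 mm across tapering to 10 (48-60 mm). 0.09-0.18 kg. Point: on its axis, half-way up, 30 mm above its foot; z up, yaw arbitrary.
- obj_green_c (a point): Silver microscope objective with green ring, loose, upright, 60 mm tall. From below: foot 24 mm across (4 mm high); bare barrel 34 mm across (to 40 mm); green ring 27 mm across (40-48 mm, a green annulus from above); nose 13 mm across tapering to 10 (48-60 mm). 0.09-0.18 kg. Point: on its axis, half-way up, 30 mm above its foot; z up, yaw arbitrary.
- obj_blue_c (a point): Silver microscope objective with blue ring, loose, upright, 60 mm tall. From below: foot 24 mm across (4 mm high); bare barrel 34 mm across (to 40 mm); blue ring 27 mm across (40-48 mm, a blue annulus from above); nose 13 mm across tapering to 10 (48-60 mm). 0.09-0.18 kg. Point: on its axis, half-way up, 30 mm above its foot; z up, yaw arbitrary.
- black_red_c (a point): Look-alike: black microscope objective with a red ring, same shape and size as the silver red one but barrel and nose black. Loose, upright. Point: on its axis, 30 mm above its foot.
- black_blue_c (a point): Look-alike: black microscope objective with a blue ring, same shape and size as the silver blue one but barrel and nose black. Loose, upright. Point: on its axis, 30 mm above its foot.
- disc_red: Red disc, 44 mm across, 2 mm thick, fixed in a bay of the caddy. Origin: centre of its underside; its top is 10 mm above the bench; x, y along the caddy's sides. Caddy: fixed white square tray 176 mm wide, 2 by 2 bays, floor 8 mm, outer walls (6 mm thick) 18 mm and grey dividers 14 mm above the bench; disc centres 82 mm apart, 41 mm from dividers. Which colour is in which bay varies.
- disc_yellow: Yellow disc, 44 mm across, 2 mm thick, fixed in a bay of the caddy. Origin: centre of its underside; its top is 10 mm above the bench; x, y along the caddy's sides. Caddy: fixed white square tray 176 mm wide, 2 by 2 bays, floor 8 mm, outer walls (6 mm thick) 18 mm and grey dividers 14 mm above the bench; disc centres 82 mm apart, 41 mm from dividers. Which colour is in which bay varies.
- disc_green: Green disc, 44 mm across, 2 mm thick, fixed in a bay of the caddy. Origin: centre of its underside; its top is 10 mm above the bench; x, y along the caddy's sides. Caddy: fixed white square tray 176 mm wide, 2 by 2 bays, floor 8 mm, outer walls (6 mm thick) 18 mm and grey dividers 14 mm above the bench; disc centres 82 mm apart, 41 mm from dividers. Which colour is in which bay varies.
- disc_blue: Blue disc, 44 mm across, 2 mm thick, fixed in a bay of the caddy. Origin: centre of its underside; its top is 10 mm above the bench; x, y along the caddy's sides. Caddy: fixed white square tray 176 mm wide, 2 by 2 bays, floor 8 mm, outer walls (6 mm thick) 18 mm and grey dividers 14 mm above the bench; disc centres 82 mm apart, 41 mm from dividers. Which colour is in which bay varies.

How it is judged (in metres and radians):
At the end, for the whole second after the job is handed in: Each silver objective stands upright (within 7 degrees) on the disc of its own ring colour, its axis within 12 mm of the disc's centre, its foot on the disc (centre 40 mm above the bench, within 5 mm), released and at rest; both black objectives stand upright within 20 mm of where they began (horizontal distance between obj_red_c and disc_red below 0.012 m and height (world z) of obj_red_c between 0.035 and 0.045 m and angle between each of obj_red_c, obj_yellow_c, obj_green_c, obj_blue_c, black_red_c, black_blue_c's own z axis and vertical below 0.12 rad and linear speed of each of obj_red, obj_yellow, obj_green, obj_blue below 0.02 m/s and contact force between each of obj_red, obj_yellow, obj_green, obj_blue and the fingers below 0.05 N and horizontal distance between obj_yellow_c and disc_yellow below 0.012 m and height (world z) of obj_yellow_c between 0.035 and 0.045 m and horizontal distance between obj_green_c and disc_green below 0.012 m and height (world z) of obj_green_c between 0.035 and 0.045 m and horizontal distance between obj_blue_c and disc_blue below 0.012 m and height (world z) of obj_blue_c between 0.035 and 0.045 m and distance of each of black_red_c, black_blue_c from where it was at the start of the episode below 0.02 m); the robot touches nothing.
It fails at once if a silver objective is knocked over (angle between any of obj_red_c, obj_yellow_c, obj_green_c, obj_blue_c's own z axis and vertical above 0.8 rad).
It fails at once if a silver objective is dropped from more than about 25 mm above its disc ((contact force between obj_red and the fingers below 0.01 N and height (world z) of obj_red_c above 0.058 m and linear speed of obj_red above 0.3 m/s) or (contact force between obj_yellow and the fingers below 0.01 N and height (world z) of obj_yellow_c above 0.058 m and linear speed of obj_yellow above 0.3 m/s) or (contact force between obj_green and the fingers below 0.01 N and height (world z) of obj_green_c above 0.058 m and linear speed of obj_green above 0.3 m/s) or (contact force between obj_blue and the fingers below 0.01 N and height (world z) of obj_blue_c above 0.058 m and linear speed of obj_blue above 0.3 m/s)).
It fails at once if a black objective is moved more than 20 mm or knocked over (distance of any of black_red_c, black_blue_c from where it was at the start of the episode above 0.02 m or angle between any of black_red_c, black_blue_c's own z axis and vertical above 0.5 rad).
It also fails if it takes over 96 s, if anything falls off the work surface, if the arm or the gripper's body presses on something with over 40 N, if the wrist force passes 120 N, or if a joint passes its speed limit or range.

## Robot

A 7-joint arm with a two-finger parallel gripper is mounted at the origin on the work surface. World frame = base frame: x ahead of the robot, y to its left, z up, the work surface at z = 0. Lengths are in m, angles in degrees, forces in N, time in s.
With the tool pointing down it reaches from about 0.425 to 0.875 m from the base axis. Payload 4.7 kg.
Tool frame: the origin (TCP) lies on the centre line of the jaws, within the pads' length; the fingertips stand 8 mm ahead of it and the grasp point (between the pads) lies 11 mm behind it; z points along the fingers, y is the direction in which the jaws open and shut (so a half turn about z gives the same grasp; the last joint's range is limited). The gripper opens to 87 mm and grips with 3 to 60 N. Pads are 19 mm wide; open, the fingers measure 117 mm over their backs; the gripper's body (75 mm by 190 mm) begins 51 mm behind the grasp point.
Start: joints at [76.725, 18.392, -4.016, 83.108, 1.295, 78.541, -3.26], TCP at [0.158, -0.63, 0.231] pointing down, gripper open.
Joint ranges: [-163.93, 163.93], [-17.29, 119.83], [-79.2, 71.16], [3.27, 140.29], [-89.18, 269.18], [5.43, 117.66], [-154.24, 154.24]. Speed limits (degrees/s): [147.25, 147.25, 180, 180, 180, 180, 180].

## Interface

Orientations are given as [roll, pitch, yaw] about the fixed x, y, z axes, in that order (R = Rz(yaw) Ry(pitch) Rx(roll)).
In Python, from cell import status, vision, workorder gives the robot as it stands.
- The arm moves only by the tool step_arm, never from a script. Its argument "series" is a list of rows, each an object of numbers: "ax", "ay", "az": the turn, a rotation vector about the world's x, y, z in degrees; "x", "y", "z": the shift along the world's x, y, z in m; "claw": the opening in per cent of the stroke, from 0 (shut) to 100 (fully open). In form: [{"ax": .., "ay": .., "az": .., "x": .., "y": .., "z": .., "claw": ..}, ...]. A call has 1 to 12 rows; each row is the pose to reach, as a shift and turn from the pose commanded when the call began; what a row does not reach only later rows make up. A row lasts 1/10 s, in which the tool goes at most 50 mm and 8.59 degrees, less where a joint would pass 70% of its speed; a pose out of reach is approached as far as the arm can. A call with a gripper value outside its range is refused whole. The fingers move at their own pace and stop on an object; "squeeze" is the grip in N (left out, the last holds). Time passes only in rows, so rows that repeat a pose let the fingers close. It gives the time, the measured TCP pose, the force and the opening at its end, in the units of the state.
- status.get_obs(): the state, without advancing time (a new reading comes with each control period).
- vision.read_camera(name): name is "side" or "top"; returns the picture (384x512x3 uint8, red, green, blue); there is no depth.
- vision.camera_params(name): a dict with "fovy" (degrees; the focal length in pixels is half the picture's height over the tangent of half this angle, whatever the lens; pixels are square), "cx", "cy" (the principal point, pixels), "dist" ([k1, k2, p1, p2, k3] as OpenCV has them; the pictures are not rectified), "eye" and "orientation" of the camera in the world. Camera axes: x right, y down, z forward; pixel columns grow to the right and rows downward; lengths in m; the calibration is good to about 2 mm. A picture is of the moment at which its call begins. camera_params takes no time and is no camera call.
- workorder.sign_off(): hands the job in, once; it reports no verdict.
The state is a dict: "time_s": time; "qpos": joint angles; "joint_velocities": joint speeds; "effort": joint torques, N m; "tool_pos": TCP position; "tool_rot": TCP orientation; "force": force on the tool from outside, world axes, zero at the start; "wrist_torque": the same for the moment, N m; "grip_width": finger opening in m.
Only numpy, scipy, OpenCV 4.12 (cv2) and the standard library are available. Lean on these libraries where they do the work, as an engineer would, in place of code of your own. Each camera call takes 0.05 s, during which the arm holds its last target.

## Working session

There is one attempt and no reset: what is moved stays moved. The work goes in short steps, Python scripts to look and compute and a tool call to move; the robot and the scene stay as the last step left them, time stands still between calls to the robot, and variables do not carry over. Pictures are saved under pics/ and viewed, and the job is handed in when it is done.

Besides the shell and the picture viewer there is one more tool, called after ">>>" as name([rows], argument=value, ...), one row to a line, values as JSON. step_arm: Moves the arm, as the interface text tells. Its arguments: {"type":"object","properties":{"series":{"type":"array"},"squeeze":{"type":"number"}},"required":["series"]}

```bash
mkdir -p pics; ls; python3 - <<'E'
from cell import status, vision
import cv2
o=status.get_obs()
for k in ['time_s','tool_pos','tool_rot','grip_width','force']: print(k,o[k])
for n in ['side','top']:
    print(n,vision.camera_params(n))
    im=vision.read_camera(n); cv2.imwrite(f'pics/{n}0.png',im[:,:,::-1])
E
```

```text
pics
time_s 0.0
tool_pos [ 0.15797451 -0.62995336  0.22946843]
tool_rot [-1.79891100e+02  7.77467053e-03  1.40853736e+01]
grip_width 0.0869426158129843
force [-0.28814031  0.01434309  0.30542278]
side {'fovy': 52.403354616266704, 'cx': 257.94210907734725, 'cy': 188.35600679486967, 'dist': array([-0.02204458,  0.        ,  0.        ,  0.        ,  0.        ]), 'eye': array([ 0.31285342, -0.65578166,  0.49572403]), 'orientation': array([-123.27909405,    0.33333258,  -21.05196658])}
top {'fovy': 43.099800894521515, 'cx': 261.94604066998164, 'cy': 192.58325300226392, 'dist': array([0.01543685, 0.        , 0.        , 0.        , 0.        ]), 'eye': array([0.49597297, 0.01656067, 1.01127953]), 'orientation': array([-176.22361927,   -0.36277811,  -89.69944069])}
```

View pics/top0.png

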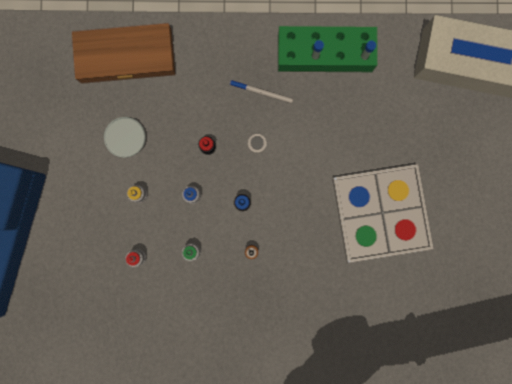

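View pics/side0.png

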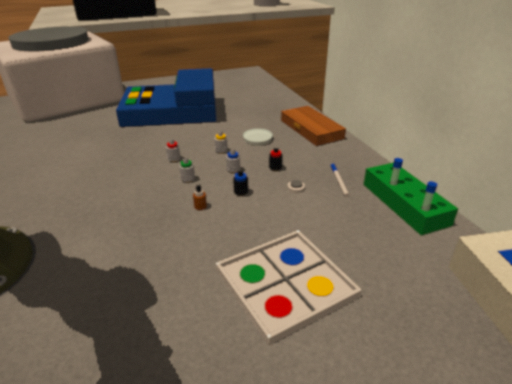

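```bash
cat > h.py <<'E'
import numpy as np, cv2
from cell import vision
from scipy.spatial.transform import Rotation as Ro
def P(n):
    p=vision.camera_params(n); f=192/np.tan(np.radians(p['fovy']/2))
    K=np.array([[f,0,p['cx']],[0,f,p['cy']],[0,0,1.]])
    return K,np.array(p['dist']),np.array(p['eye']),Ro.from_euler('xyz',p['orientation'],degrees=True).as_matrix()
def ray(n,uv,z):
    K,d,e,R=P(n)
    q=cv2.undistortPoints(np.array(uv,float).reshape(-1,1,2),K,d).reshape(-1,2)
    v=np.c_[q,np.ones(len(q))]@R.T
    return e+v*((z-e[2])/v[:,2])[:,None]
def proj(n,X):
    K,d,e,R=P(n); rv,_=cv2.Rodrigues(R.T)
    return cv2.projectPoints(np.array(X,float).reshape(-1,3),rv,-R.T@e,K,d)[0].reshape(-1,2)
HUE={'red':(0,),'yellow':(22,),'green':(65,),'blue':(112,)}
def blobs(im,smin=110,vmin=60,amin=15):
    h=cv2.cvtColor(im,cv2.COLOR_RGB2HSV).astype(int); out=[]
    for c,(h0,) in HUE.items():
        dh=np.abs((h[...,0]-h0+90)%180-90)
        m=((dh<(7 if c in('red','yellow') else 14))&(h[...,1]>smin)&(h[...,2]>vmin)).astype(np.uint8)
        n,l,s,ce=cv2.connectedComponentsWithStats(m)
        for i in range(1,n):
            if s[i,4]>=amin:
                pts=np.argwhere(l==i)[:,::-1]
                hull=cv2.convexHull(pts.astype(np.int32)); M=cv2.moments(hull)
                hc=(M['m10']/M['m00'],M['m01']/M['m00']) if M['m00'] else tuple(ce[i])
                out.append((c,s[i,4],s[i,2],s[i,3],tuple(ce[i]),hc))
    return out
E
python3 - <<'E'
from h import *
np.set_printoptions(precision=4,suppress=True)
for n in ['top','side']:
    im=cv2.imread(f'pics/{n}0.png')[:,:,::-1].copy()
    for b in blobs(im):
        disc=b[1]>200
        print(n,b[0],b[1:4],np.round(b[4],1),np.round(b[5],1),ray(n,b[5],.010 if disc else .047)[0])
im=cv2.imread('pics/top0.png')
cv2.imwrite('pics/crop.png',cv2.resize(im[130:275,110:265],None,fx=5,fy=4.1,interpolation=0)[:600])
im=cv2.imread('pics/side0.png')
cv2.imwrite('pics/crops.png',cv2.resize(im[125:215,150:310],None,fx=5,fy=5,interpolation=0))
E
```

```text
top red (np.int32(171), np.int32(15), np.int32(15)) [205.7 143.3] [205.8 143.3] [0.6577 0.1236 0.047 ]
top red (np.int32(350), np.int32(21), np.int32(22)) [405.  229.4] [405.  229.4] [ 0.4879 -0.2838  0.01  ]
top red (np.int32(139), np.int32(14), np.int32(14)) [132.5 258.2] [132.6 258.3] [0.4289 0.2643 0.047 ]
top yellow (np.int32(56), np.int32(16), np.int32(5)) [124.7  76.4] [124.9  76.2] [0.7926 0.2877 0.047 ]
top yellow (np.int32(351), np.int32(21), np.int32(21)) [397.9 190. ] [397.9 190. ] [ 0.569  -0.2704  0.01  ]
top yellow (np.int32(143), np.int32(14), np.int32(14)) [133.9 192.5] [133.8 192.5] [0.5583 0.2647 0.047 ]
top green (np.int32(3861), np.int32(98), np.int32(44)) [325.6  48.4] [327.3  48.4] [ 0.8667 -0.1254  0.01  ]
top green (np.int32(291), np.int32(19), np.int32(20)) [365.7 235.7] [365.7 235.7] [ 0.4746 -0.203   0.01  ]
top green (np.int32(86), np.int32(12), np.int32(12)) [189.4 252.1] [189.4 252.3] [0.4411 0.1529 0.047 ]
top blue (np.int32(790), np.int32(60), np.int32(25)) [481.7  51. ] [481.7  51. ] [ 0.8629 -0.4496  0.01  ]
top blue (np.int32(83), np.int32(10), np.
[... 2517 characters left out ...]
0), np.int32(6)) [232.5 154.8] [232.4 154.3] [0.5525 0.1458 0.047 ]
side blue (np.int32(66), np.int32(8), np.int32(10)) [397.4 162.6] [397.5 162.6] [ 0.8974 -0.0341  0.047 ]
side blue (np.int32(21), np.int32(5), np.int32(6)) [333.1 166.6] [333.1 166.6] [0.7485 0.0048 0.047 ]
side blue (np.int32(69), np.int32(12), np.int32(8)) [239.9 176.8] [240.1 176.4] [0.5367 0.0424 0.047 ]
side blue (np.int32(87), np.int32(11), np.int32(11)) [431.  186.8] [431.  186.9] [ 0.8972 -0.1456  0.047 ]
side blue (np.int32(278), np.int32(22), np.int32(16)) [291.5 256.2] [291.5 256.3] [ 0.5523 -0.1933  0.01  ]
side blue (np.int32(94), np.int32(12), np.int32(14)) [507.3 254.8] [507.1 254.6] [ 0.8704 -0.3578  0.047 ]
```

View pics/crop.png

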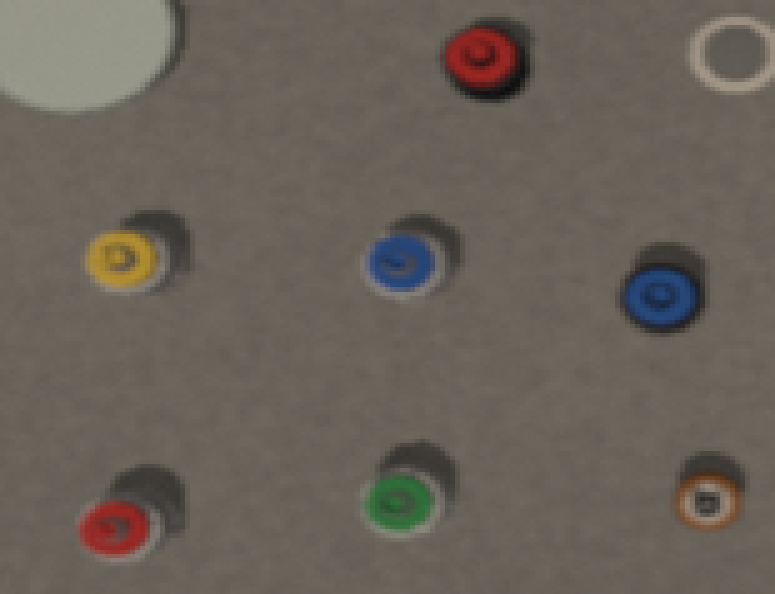

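View pics/crops.png

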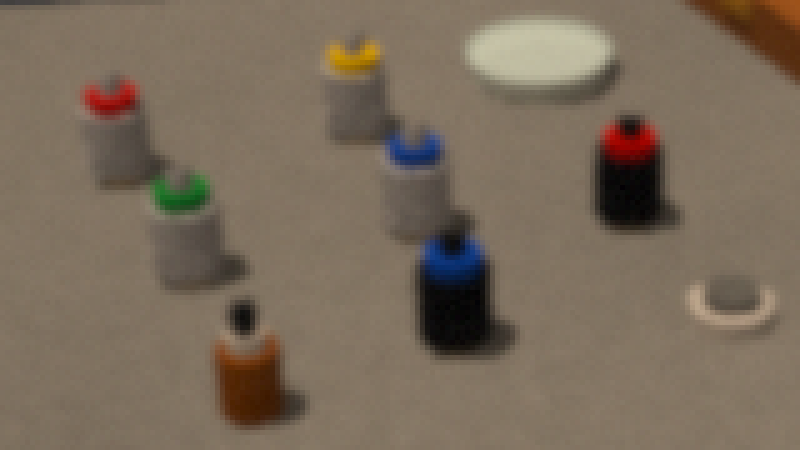

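>>> step_arm([
  {"x":0.035,"y":0.029,"az":-0.5},
  {"x":0.07,"y":0.058,"az":-1},
  {"x":0.105,"y":0.087,"az":-1.5},
  {"x":0.14,"y":0.116,"az":-2},
  {"x":0.175,"y":0.145,"az":-2.5},
  {"x":0.21,"y":0.174,"az":-3},
  {"x":0.245,"y":0.203,"az":-4},
  {"x":0.282,"y":0.23,"az":-4.6},
  {"x":0.282,"y":0.27,"az":-4.6},
  {"x":0.282,"y":0.31,"az":-4.6},
  {"x":0.282,"y":0.35,"az":-4.6},
  {"x":0.282,"y":0.39,"az":-4.6},
], squeeze=15)

```text
invalid input
```

>>> step_arm([
  {"ax":0,"ay":0,"az":-0.5,"x":0.035,"y":0.029,"z":0,"claw":100},
  {"ax":0,"ay":0,"az":-1,"x":0.07,"y":0.058,"z":0,"claw":100},
  {"ax":0,"ay":0,"az":-1.5,"x":0.105,"y":0.087,"z":0,"claw":100},
  {"ax":0,"ay":0,"az":-2,"x":0.14,"y":0.116,"z":0,"claw":100},
  {"ax":0,"ay":0,"az":-2.5,"x":0.175,"y":0.145,"z":0,"claw":100},
  {"ax":0,"ay":0,"az":-3,"x":0.21,"y":0.174,"z":0,"claw":100},
  {"ax":0,"ay":0,"az":-4,"x":0.245,"y":0.203,"z":0,"claw":100},
  {"ax":0,"ay":0,"az":-4.6,"x":0.282,"y":0.23,"z":0,"claw":100},
  {"ax":0,"ay":0,"az":-4.6,"x":0.282,"y":0.27,"z":0,"claw":100},
  {"ax":0,"ay":0,"az":-4.6,"x":0.282,"y":0.31,"z":0,"claw":100},
  {"ax":0,"ay":0,"az":-4.6,"x":0.282,"y":0.35,"z":0,"claw":100},
  {"ax":0,"ay":0,"az":-4.6,"x":0.282,"y":0.39,"z":0,"claw":100},
], squeeze=15)

```text
time_s: 1.3
tool_pos: [0.4398, -0.2386, 0.23]
tool_rot: [-180.0, 0.0, 9.5]
force: [0.8, -0.2, 0.1]
grip_width: 0.0869
```

>>> step_arm([
  {"ax":0,"ay":0,"az":0,"x":0,"y":0.04,"z":0,"claw":100},
  {"ax":0,"ay":0,"az":0,"x":0,"y":0.08,"z":0,"claw":100},
  {"ax":0,"ay":0,"az":0,"x":0,"y":0.12,"z":0,"claw":100},
  {"ax":0,"ay":0,"az":0,"x":0,"y":0.16,"z":0,"claw":100},
  {"ax":0,"ay":0,"az":0,"x":0,"y":0.2,"z":0,"claw":100},
  {"ax":0,"ay":0,"az":0,"x":0,"y":0.24,"z":0,"claw":100},
  {"ax":0,"ay":0,"az":0,"x":0,"y":0.28,"z":-0.02,"claw":100},
  {"ax":0,"ay":0,"az":0,"x":0,"y":0.32,"z":-0.04,"claw":100},
  {"ax":0,"ay":0,"az":0,"x":0,"y":0.36,"z":-0.06,"claw":100},
  {"ax":0,"ay":0,"az":0,"x":0,"y":0.391,"z":-0.08,"claw":100},
  {"ax":0,"ay":0,"az":0,"x":0,"y":0.391,"z":-0.1,"claw":100},
  {"ax":0,"ay":0,"az":0,"x":0,"y":0.391,"z":-0.1,"claw":100},
])

```text
time_s: 2.5
tool_pos: [0.4376, 0.1508, 0.1281]
tool_rot: [-180.0, 0.3, 9.6]
force: [-0.8, -0.5, 0.4]
grip_width: 0.0871
```

```bash
python3 - <<'E'
from h import *
from cell import status
im=vision.read_camera('side'); o=status.get_obs(); print(o['tool_pos'],o['qpos'])
p=o['tool_pos']
g=im[:,:,::-1].copy()
for q,c in [(proj('side',p+[0,0,-.008])[0],(255,0,255)),(proj('side',[[.4398,.1513,.06]])[0],(0,255,255))]:
    print(q); cv2.circle(g,tuple(int(round(v)) for v in q),1,c,-1)
cv2.imwrite('pics/s1.png',cv2.resize(g[80:210,110:270],None,fx=4.5,fy=4.5,interpolation=0))
E
```

```text
[0.43887022 0.15022079 0.12951366] [  26.6533841     2.88704708  -49.29412867  114.2824944     2.3762587
   64.04086861 -104.1226131 ]
[182.14000282 133.01944651]
[185.38587089 156.89975133]
```

View pics/s1.png

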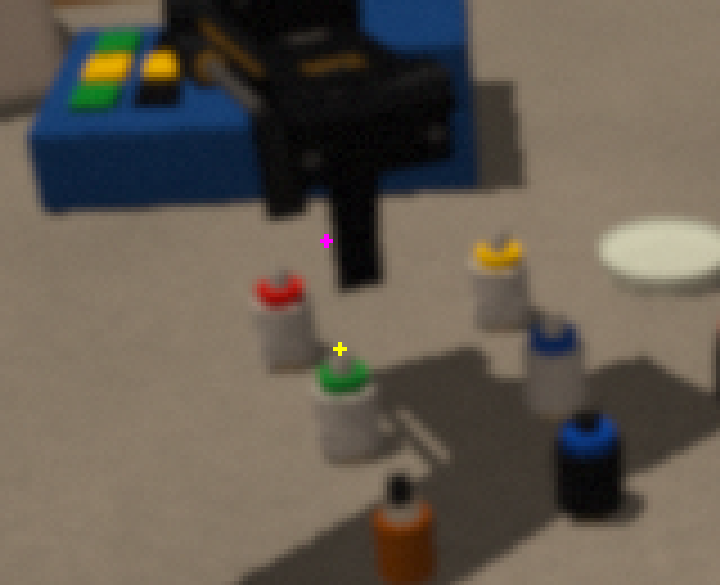

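>>> step_arm([
  {"ax":0,"ay":0,"az":0,"x":0,"y":0,"z":-0.025,"claw":100},
  {"ax":0,"ay":0,"az":0,"x":0,"y":0,"z":-0.05,"claw":100},
  {"ax":0,"ay":0,"az":0,"x":0,"y":0,"z":-0.075,"claw":100},
  {"ax":0,"ay":0,"az":0,"x":0,"y":0,"z":-0.095,"claw":100},
  {"ax":0,"ay":0,"az":0,"x":0,"y":0,"z":-0.105,"claw":100},
  {"ax":0,"ay":0,"az":0,"x":0,"y":0,"z":-0.11,"claw":100},
  {"ax":0,"ay":0,"az":0,"x":0,"y":0,"z":-0.11,"claw":100},
], squeeze=20)

```text
time_s: 3.25
tool_pos: [0.4406, 0.1502, 0.021]
tool_rot: [180.0, -0.0, 9.4]
force: [0.2, -0.4, 0.1]
grip_width: 0.0871
```

```bash
python3 - <<'E'
from h import *
from cell import status
im=vision.read_camera('side'); o=status.get_obs(); print(o['tool_pos'],o['qpos'],o['force'])
cv2.imwrite('pics/s2.png',cv2.resize(im[80:210,110:270,::-1],None,fx=4.5,fy=4.5,interpolation=0))
E
```

```text
[0.44092265 0.1504013  0.02138166] [  22.30268941   13.96450473  -47.66320661  119.75440174   13.22842769
   51.43036403 -113.38195667] [0.29473522 0.47192631 1.05865897]
```

View pics/s2.png

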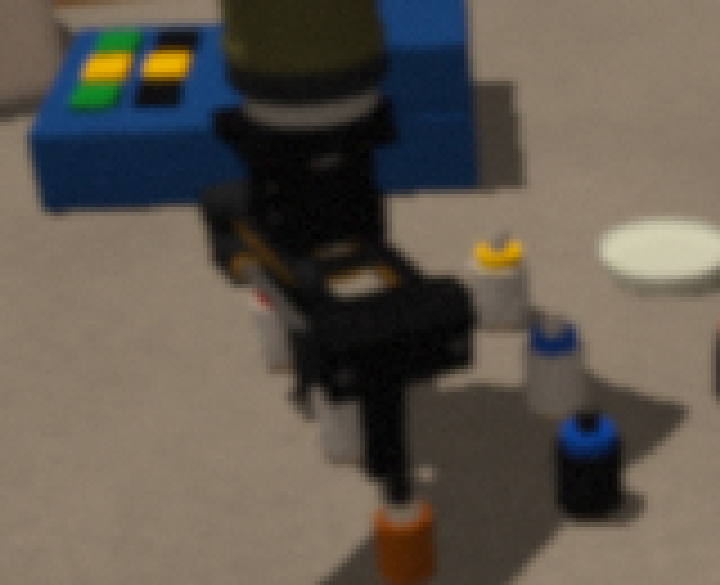

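>>> step_arm([
  {"ax":0,"ay":0,"az":0,"x":0,"y":0,"z":0,"claw":60},
  {"ax":0,"ay":0,"az":0,"x":0,"y":0,"z":0,"claw":45},
  {"ax":0,"ay":0,"az":0,"x":0,"y":0,"z":0,"claw":30},
  {"ax":0,"ay":0,"az":0,"x":0,"y":0,"z":0,"claw":20},
  {"ax":0,"ay":0,"az":0,"x":0,"y":0,"z":0,"claw":10},
  {"ax":0,"ay":0,"az":0,"x":0,"y":0,"z":0,"claw":10},
  {"ax":0,"ay":0,"az":0,"x":0,"y":0,"z":0,"claw":10},
  {"ax":0,"ay":0,"az":0,"x":0,"y":0,"z":0,"claw":10},
], squeeze=20)

```text
time_s: 4.1
tool_pos: [0.4401, 0.1507, 0.0206]
tool_rot: [-180.0, 0.0, 9.5]
force: [0.2, 0.3, -0.4]
grip_width: 0.0334
```

>>> step_arm([
  {"ax":0,"ay":0,"az":0,"x":0,"y":0,"z":0.01,"claw":10},
  {"ax":0,"ay":0,"az":0,"x":0,"y":0,"z":0.03,"claw":10},
  {"ax":0,"ay":0,"az":0,"x":0,"y":0,"z":0.055,"claw":10},
  {"ax":0,"ay":0,"az":0,"x":0,"y":0,"z":0.08,"claw":10},
  {"ax":0,"ay":0,"az":0,"x":0,"y":0,"z":0.105,"claw":10},
  {"ax":0,"ay":0,"az":0,"x":0,"y":0,"z":0.12,"claw":10},
  {"ax":0,"ay":0,"az":0,"x":0,"y":-0.02,"z":0.12,"claw":10},
  {"ax":0,"ay":0,"az":0,"x":0.003,"y":-0.05,"z":0.12,"claw":10},
  {"ax":0,"ay":0,"az":0,"x":0.007,"y":-0.09,"z":0.12,"claw":10},
  {"ax":0,"ay":0,"az":0,"x":0.011,"y":-0.13,"z":0.12,"claw":10},
  {"ax":0,"ay":0,"az":0,"x":0.015,"y":-0.17,"z":0.12,"claw":10},
])

```text
time_s: 5.2
tool_pos: [0.455, -0.0209, 0.1413]
tool_rot: [180.0, -0.0, 9.5]
force: [0.6, 0.5, -1.6]
grip_width: 0.0334
```

>>> step_arm([
  {"ax":0,"ay":0,"az":0,"x":0.004,"y":-0.04,"z":0,"claw":10},
  {"ax":0,"ay":0,"az":0,"x":0.008,"y":-0.08,"z":0,"claw":10},
  {"ax":0,"ay":0,"az":0,"x":0.012,"y":-0.12,"z":0,"claw":10},
  {"ax":0,"ay":0,"az":0,"x":0.015,"y":-0.155,"z":0,"claw":10},
  {"ax":0,"ay":0,"az":0,"x":0.018,"y":-0.175,"z":0,"claw":10},
  {"ax":0,"ay":0,"az":0,"x":0.018,"y":-0.186,"z":0,"claw":10},
  {"ax":0,"ay":0,"az":0,"x":0.018,"y":-0.186,"z":0,"claw":10},
  {"ax":0,"ay":0,"az":0,"x":0.018,"y":-0.186,"z":0,"claw":10},
])

```text
time_s: 6.0
tool_pos: [0.4733, -0.2035, 0.1406]
tool_rot: [-179.9, 0.0, 9.6]
force: [-0.7, 0.9, -1.5]
grip_width: 0.0333
```

```bash
python3 - <<'E'
from h import *
from cell import status
im=vision.read_camera('side'); o=status.get_obs(); print(o['tool_pos'],o['tool_rot'],o['qpos'],o['force'],o['grip_width'])
p=o['tool_pos'];g=im[:,:,::-1].copy()
for d in (-.026,-.008): 
    q=proj('side',p+[0,0,d])[0];print(q);cv2.circle(g,tuple(int(round(v)) for v in q),1,(255,0,255),-1)
cv2.imwrite('pics/s3.png',cv2.resize(g[150:350,180:380],None,fx=3,fy=3,interpolation=0))
E
```

```text
[ 0.47338765 -0.20325589  0.14062901] [-1.79953414e+02  3.16763746e-03  9.64392337e+00] [ 48.23588915   7.62103298 -29.77229666 107.73205976   4.09938338
  65.72323288 -63.36334371] [ 0.1746217  -0.35531616 -0.71077723] 0.03354283864049066
[251.22109372 223.68083263]
[251.04197434 214.48937549]
```

View pics/s3.png

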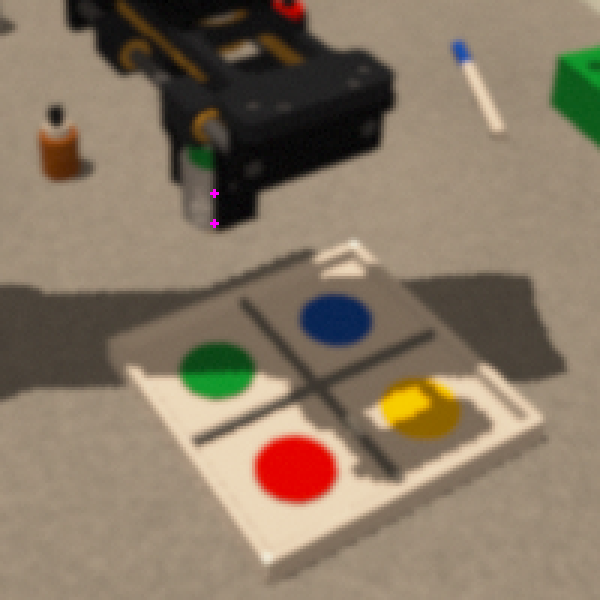

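>>> step_arm([
  {"ax":0,"ay":0,"az":0,"x":0,"y":-0.001,"z":-0.025,"claw":10},
  {"ax":0,"ay":0,"az":0,"x":0,"y":-0.001,"z":-0.05,"claw":10},
  {"ax":0,"ay":0,"az":0,"x":0,"y":-0.001,"z":-0.075,"claw":10},
  {"ax":0,"ay":0,"az":0,"x":0,"y":-0.001,"z":-0.095,"claw":10},
  {"ax":0,"ay":0,"az":0,"x":0,"y":-0.001,"z":-0.104,"claw":10},
  {"ax":0,"ay":0,"az":0,"x":0,"y":-0.001,"z":-0.108,"claw":10},
  {"ax":0,"ay":0,"az":0,"x":0,"y":-0.001,"z":-0.109,"claw":10},
  {"ax":0,"ay":0,"az":0,"x":0,"y":-0.001,"z":-0.109,"claw":10},
  {"ax":0,"ay":0,"az":0,"x":0,"y":-0.001,"z":-0.109,"claw":10},
])

```text
time_s: 6.95
tool_pos: [0.4739, -0.2067, 0.0326]
tool_rot: [179.9, -0.1, 9.5]
force: [0.1, -0.4, -1.2]
grip_width: 0.0335
```

>>> step_arm([
  {"ax":0,"ay":0,"az":0,"x":0,"y":0.001,"z":-0.0005,"claw":10},
  {"ax":0,"ay":0,"az":0,"x":0,"y":0.001,"z":-0.001,"claw":10},
  {"ax":0,"ay":0,"az":0,"x":0,"y":0.001,"z":-0.001,"claw":10},
])

```text
time_s: 7.25
tool_pos: [0.4732, -0.2055, 0.0307]
tool_rot: [180.0, -0.0, 9.5]
force: [-0.2, 1.1, -1.4]
grip_width: 0.0331
```

```bash
python3 - <<'E'
from h import *
from cell import status
im=vision.read_camera('side'); o=status.get_obs(); print(o['tool_pos'],o['force'])
cv2.imwrite('pics/s4.png',cv2.resize(im[150:350,180:380,::-1],None,fx=3,fy=3,interpolation=0))
E
```

```text
[ 0.47317468 -0.20554834  0.03069578] [ 0.37422156 -0.11399065 -0.75785261]
```

View pics/s4.png

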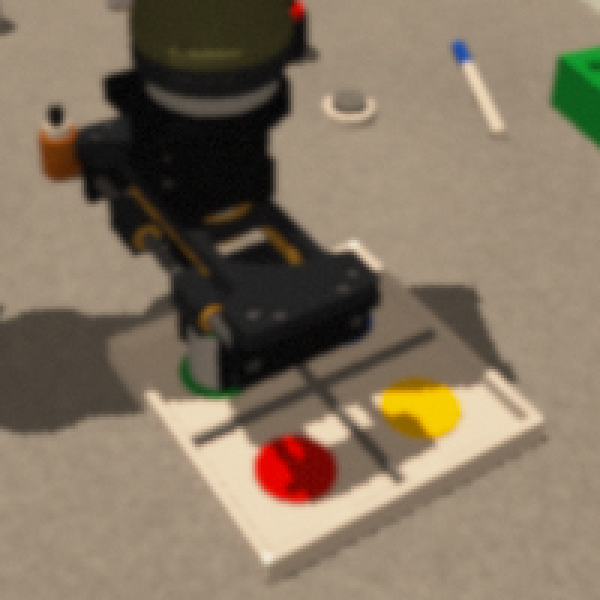

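>>> step_arm([
  {"ax":0,"ay":0,"az":0,"x":0,"y":0,"z":0,"claw":42},
  {"ax":0,"ay":0,"az":0,"x":0,"y":0,"z":0,"claw":50},
  {"ax":0,"ay":0,"az":0,"x":0,"y":0,"z":0,"claw":58},
  {"ax":0,"ay":0,"az":0,"x":0,"y":0,"z":0,"claw":62},
  {"ax":0,"ay":0,"az":0,"x":0,"y":0,"z":0,"claw":62},
  {"ax":0,"ay":0,"az":0,"x":0,"y":0,"z":0.01,"claw":62},
  {"ax":0,"ay":0,"az":0,"x":0,"y":0,"z":0.03,"claw":62},
  {"ax":0,"ay":0,"az":0,"x":0,"y":0,"z":0.06,"claw":62},
  {"ax":0,"ay":0,"az":0,"x":0,"y":0,"z":0.09,"claw":80},
  {"ax":0,"ay":0,"az":0,"x":0,"y":0,"z":0.12,"claw":100},
])

```text
time_s: 8.3
tool_pos: [0.4732, -0.2053, 0.1525]
tool_rot: [180.0, -0.0, 9.5]
force: [1.3, -0.1, -0.0]
grip_width: 0.0629
```

```bash
python3 - <<'E'
from h import *
from cell import status
im=vision.read_camera('side'); o=status.get_obs(); print(o['tool_pos'],o['force'],o['qpos'],o['grip_width'])
cv2.imwrite('pics/s5.png',cv2.resize(im[150:350,180:380,::-1],None,fx=3,fy=3,interpolation=0))
E
```

```text
[ 0.47621672 -0.20645623  0.15779206] [ 2.44778253 -1.26200267  3.27224995] [ 48.65105282   6.7196119  -29.89957841 106.54491913   3.73977949
  67.16249175 -62.99301873] 0.06645375033894906
```

View pics/s5.png

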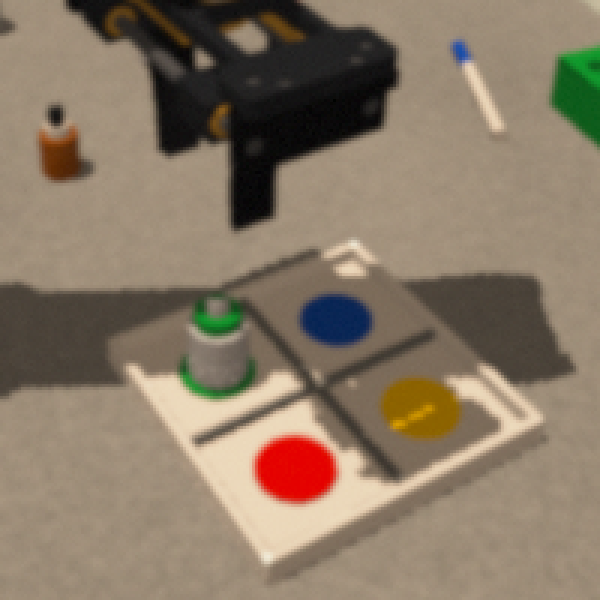

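>>> step_arm([
  {"ax":0,"ay":0,"az":0,"x":0.005,"y":0.02,"z":0,"claw":100},
  {"ax":0,"ay":0,"az":0,"x":0.014,"y":0.06,"z":0,"claw":100},
  {"ax":0,"ay":0,"az":0,"x":0.023,"y":0.1,"z":0,"claw":100},
  {"ax":0,"ay":0,"az":0,"x":0.032,"y":0.14,"z":0,"claw":100},
  {"ax":0,"ay":0,"az":0,"x":0.041,"y":0.18,"z":0,"claw":100},
  {"ax":0,"ay":0,"az":0,"x":0.05,"y":0.22,"z":0,"claw":100},
  {"ax":0,"ay":0,"az":0,"x":0.06,"y":0.26,"z":0,"claw":100},
  {"ax":0,"ay":0,"az":0,"x":0.07,"y":0.3,"z":0,"claw":100},
  {"ax":0,"ay":0,"az":0,"x":0.08,"y":0.34,"z":0,"claw":100},
  {"ax":0,"ay":0,"az":0,"x":0.0825,"y":0.3575,"z":0,"claw":100},
  {"ax":0,"ay":0,"az":0,"x":0.0825,"y":0.3575,"z":-0.02,"claw":100},
  {"ax":0,"ay":0,"az":0,"x":0.0825,"y":0.3575,"z":-0.04,"claw":100},
])

```text
time_s: 9.55
tool_pos: [0.5562, 0.1535, 0.1112]
tool_rot: [-180.0, -0.1, 9.6]
force: [-0.4, -0.1, -0.7]
grip_width: 0.087
```

```bash
python3 - <<'E'
from h import *
from cell import status
im=vision.read_camera('side'); o=status.get_obs(); print(o['tool_pos'],o['force'],o['qpos'],o['grip_width'])
cv2.imwrite('pics/s6.png',cv2.resize(im[80:210,130:290,::-1],None,fx=4.5,fy=4.5,interpolation=0))
E
```

```text
[0.55379374 0.15189899 0.10728298] [-1.80021818 -1.64793131 -2.10136126] [  18.44354331   19.9522674   -43.04775146  101.14763118   14.83720992
   64.99266434 -109.74457296] 0.08688386636501537
```

View pics/s6.png

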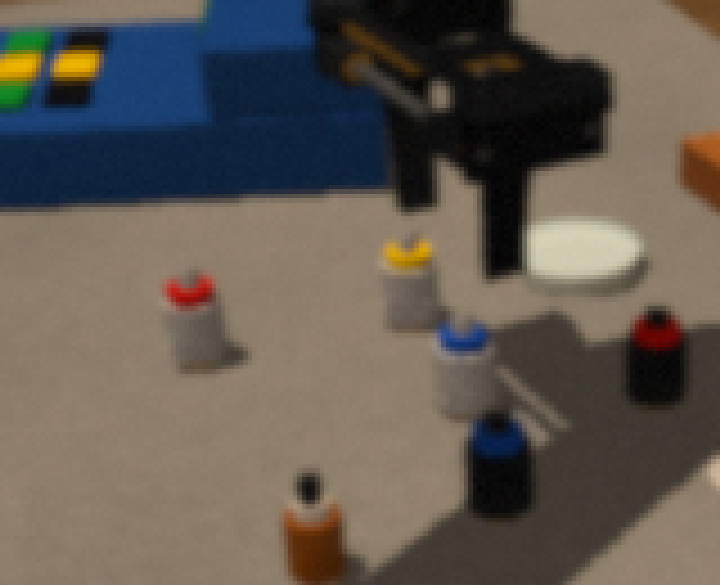

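>>> step_arm([
  {"ax":0,"ay":0,"az":0,"x":0,"y":0,"z":-0.025,"claw":100},
  {"ax":0,"ay":0,"az":0,"x":0,"y":0,"z":-0.05,"claw":100},
  {"ax":0,"ay":0,"az":0,"x":0,"y":0,"z":-0.07,"claw":100},
  {"ax":0,"ay":0,"az":0,"x":0,"y":0,"z":-0.084,"claw":100},
  {"ax":0,"ay":0,"az":0,"x":0,"y":0,"z":-0.09,"claw":80},
  {"ax":0,"ay":0,"az":0,"x":0,"y":0,"z":-0.09,"claw":60},
  {"ax":0,"ay":0,"az":0,"x":0,"y":0,"z":-0.09,"claw":45},
  {"ax":0,"ay":0,"az":0,"x":0,"y":0,"z":-0.09,"claw":30},
  {"ax":0,"ay":0,"az":0,"x":0,"y":0,"z":-0.09,"claw":20},
  {"ax":0,"ay":0,"az":0,"x":0,"y":0,"z":-0.09,"claw":10},
  {"ax":0,"ay":0,"az":0,"x":0,"y":0,"z":-0.09,"claw":10},
  {"ax":0,"ay":0,"az":0,"x":0,"y":0,"z":-0.09,"claw":10},
])

```text
time_s: 10.8
tool_pos: [0.5558, 0.1523, 0.0208]
tool_rot: [-180.0, -0.0, 9.5]
force: [-0.0, 0.5, 0.7]
grip_width: 0.0334
```

>>> step_arm([
  {"ax":0,"ay":0,"az":0,"x":0,"y":0,"z":0.01,"claw":10},
  {"ax":0,"ay":0,"az":0,"x":0,"y":0,"z":0.03,"claw":10},
  {"ax":0,"ay":0,"az":0,"x":0,"y":0,"z":0.055,"claw":10},
  {"ax":0,"ay":0,"az":0,"x":0,"y":0,"z":0.08,"claw":10},
  {"ax":0,"ay":0,"az":0,"x":0,"y":0,"z":0.105,"claw":10},
  {"ax":0,"ay":0,"az":0,"x":0,"y":0,"z":0.13,"claw":10},
  {"ax":0,"ay":0,"az":0,"x":0,"y":-0.02,"z":0.13,"claw":10},
  {"ax":0,"ay":0,"az":0,"x":0,"y":-0.05,"z":0.13,"claw":10},
  {"ax":0,"ay":0,"az":0,"x":0,"y":-0.09,"z":0.13,"claw":10},
  {"ax":0,"ay":0,"az":0,"x":-0.001,"y":-0.13,"z":0.13,"claw":10},
  {"ax":0,"ay":0,"az":0,"x":-0.002,"y":-0.17,"z":0.13,"claw":10},
])

```text
time_s: 11.9
tool_pos: [0.5533, -0.0194, 0.1511]
tool_rot: [180.0, -0.0, 9.5]
force: [0.3, -0.8, -1.5]
grip_width: 0.0336
```

>>> step_arm([
  {"ax":0,"ay":0,"az":0,"x":0,"y":-0.04,"z":0,"claw":10},
  {"ax":0,"ay":0,"az":0,"x":0,"y":-0.08,"z":0,"claw":10},
  {"ax":0,"ay":0,"az":0,"x":0,"y":-0.12,"z":0,"claw":10},
  {"ax":0,"ay":0,"az":0,"x":0,"y":-0.15,"z":0,"claw":10},
  {"ax":0,"ay":0,"az":0,"x":0,"y":-0.168,"z":0,"claw":10},
  {"ax":0,"ay":0,"az":0,"x":0,"y":-0.174,"z":0,"claw":10},
  {"ax":0,"ay":0,"az":0,"x":0,"y":-0.174,"z":0,"claw":10},
  {"ax":0,"ay":0,"az":0,"x":0,"y":-0.174,"z":0,"claw":10},
])

```text
time_s: 12.7
tool_pos: [0.554, -0.1895, 0.1507]
tool_rot: [-179.9, -0.0, 9.6]
force: [0.2, -0.4, -1.3]
grip_width: 0.0334
```

>>> step_arm([
  {"ax":0,"ay":0,"az":0,"x":0,"y":0,"z":-0.025,"claw":10},
  {"ax":0,"ay":0,"az":0,"x":0,"y":0,"z":-0.05,"claw":10},
  {"ax":0,"ay":0,"az":0,"x":0,"y":0,"z":-0.075,"claw":10},
  {"ax":0,"ay":0,"az":0,"x":0,"y":0,"z":-0.1,"claw":10},
  {"ax":0,"ay":0,"az":0,"x":0,"y":0,"z":-0.112,"claw":10},
  {"ax":0,"ay":0,"az":0,"x":0,"y":0,"z":-0.117,"claw":10},
  {"ax":0,"ay":0,"az":0,"x":0,"y":0,"z":-0.119,"claw":10},
  {"ax":0,"ay":0,"az":0,"x":0,"y":0,"z":-0.1195,"claw":10},
  {"ax":0,"ay":0,"az":0,"x":0,"y":0,"z":-0.1195,"claw":10},
])

```text
time_s: 13.6
tool_pos: [0.5545, -0.1921, 0.0322]
tool_rot: [179.9, -0.1, 9.5]
force: [0.2, 0.5, -1.0]
grip_width: 0.0336
```

```bash
python3 - <<'E'
from h import *
from cell import status
im=vision.read_camera('side'); o=status.get_obs(); print(o['tool_pos'],o['force'],o['qpos'],o['grip_width'])
cv2.imwrite('pics/s7.png',cv2.resize(im[150:350,180:380,::-1],None,fx=3,fy=3,interpolation=0))
E
```

```text
[ 0.55439402 -0.19221494  0.03215221] [ 0.64233571 -0.00458397 -0.84696582] [ 43.102667    24.13207576 -31.80931715 103.31174885  14.9787203
  56.65739971 -75.27404409] 0.03369507585846308
```

View pics/s7.png

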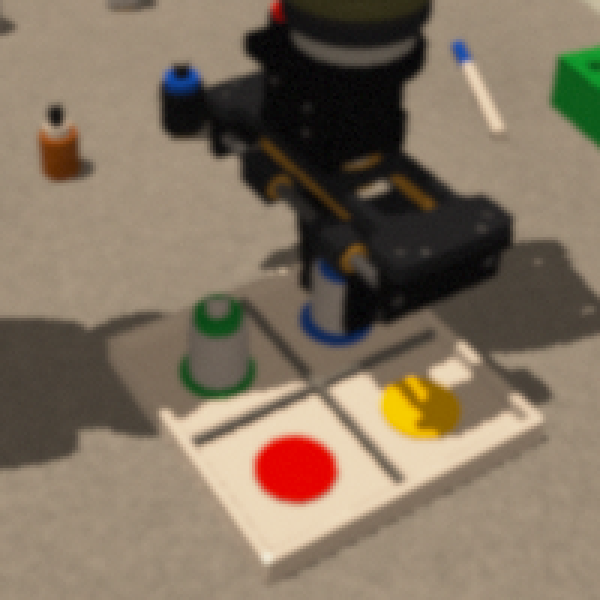

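>>> step_arm([
  {"ax":0,"ay":0,"az":0,"x":0,"y":0,"z":-0.0005,"claw":10},
  {"ax":0,"ay":0,"az":0,"x":0,"y":0,"z":-0.0005,"claw":10},
  {"ax":0,"ay":0,"az":0,"x":0,"y":0,"z":-0.0005,"claw":42},
  {"ax":0,"ay":0,"az":0,"x":0,"y":0,"z":-0.0005,"claw":50},
  {"ax":0,"ay":0,"az":0,"x":0,"y":0,"z":-0.0005,"claw":58},
  {"ax":0,"ay":0,"az":0,"x":0,"y":0,"z":-0.0005,"claw":62},
  {"ax":0,"ay":0,"az":0,"x":0,"y":0,"z":-0.0005,"claw":62},
  {"ax":0,"ay":0,"az":0,"x":0,"y":0,"z":0.01,"claw":62},
  {"ax":0,"ay":0,"az":0,"x":0,"y":0,"z":0.03,"claw":62},
  {"ax":0,"ay":0,"az":0,"x":0,"y":0,"z":0.06,"claw":62},
  {"ax":0,"ay":0,"az":0,"x":0,"y":0,"z":0.09,"claw":80},
  {"ax":0,"ay":0,"az":0,"x":0,"y":0,"z":0.12,"claw":100},
])

```text
time_s: 14.85
tool_pos: [0.5537, -0.1918, 0.1531]
tool_rot: [180.0, -0.0, 9.5]
force: [1.0, -0.2, 0.2]
grip_width: 0.0633
```

```bash
python3 - <<'E'
from h import *
from cell import status
im=vision.read_camera('side'); o=status.get_obs(); print(o['tool_pos'],o['qpos'])
cv2.imwrite('pics/s8.png',cv2.resize(im[150:350,180:380,::-1],None,fx=3,fy=3,interpolation=0))
E
```

```text
[ 0.55682342 -0.19256019  0.15871462] [ 45.45326134  16.26922617 -34.05196853  96.91318961   9.76859281
  69.25312253 -71.42780576]
```

View pics/s8.png

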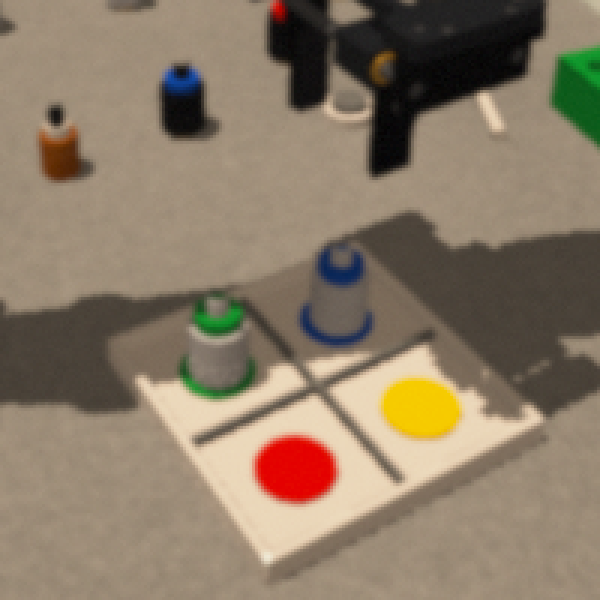

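>>> step_arm([
  {"ax":0,"ay":0,"az":0,"x":0,"y":0.02,"z":0,"claw":100},
  {"ax":0,"ay":0,"az":0,"x":0,"y":0.06,"z":0,"claw":100},
  {"ax":0,"ay":0,"az":0,"x":0,"y":0.1,"z":0,"claw":100},
  {"ax":0,"ay":0,"az":0,"x":0.001,"y":0.14,"z":0,"claw":100},
  {"ax":0,"ay":0,"az":0,"x":0.001,"y":0.18,"z":0,"claw":100},
  {"ax":0,"ay":0,"az":0,"x":0.002,"y":0.22,"z":0,"claw":100},
  {"ax":0,"ay":0,"az":0,"x":0.002,"y":0.26,"z":0,"claw":100},
  {"ax":0,"ay":0,"az":0,"x":0.003,"y":0.3,"z":0,"claw":100},
  {"ax":0,"ay":0,"az":0,"x":0.003,"y":0.34,"z":0,"claw":100},
  {"ax":0,"ay":0,"az":0,"x":0.003,"y":0.38,"z":0,"claw":100},
  {"ax":0,"ay":0,"az":0,"x":0.0035,"y":0.42,"z":0,"claw":100},
  {"ax":0,"ay":0,"az":0,"x":0.0035,"y":0.4545,"z":0,"claw":100},
])

```text
time_s: 16.1
tool_pos: [0.5568, 0.265, 0.1519]
tool_rot: [-180.0, -0.0, 9.5]
force: [-0.1, 0.1, 0.6]
grip_width: 0.087
```

>>> step_arm([
  {"ax":0,"ay":0,"az":0,"x":0,"y":0,"z":-0.02,"claw":100},
  {"ax":0,"ay":0,"az":0,"x":0,"y":0,"z":-0.04,"claw":100},
  {"ax":0,"ay":0,"az":0,"x":0,"y":0,"z":-0.05,"claw":100},
])

```text
time_s: 16.4
tool_pos: [0.5563, 0.2624, 0.0998]
tool_rot: [180.0, 0.1, 9.5]
force: [1.1, -0.9, -0.6]
grip_width: 0.0868
```

```bash
python3 - <<'E'
from h import *
from cell import status
im=vision.read_camera('side'); o=status.get_obs(); print(o['tool_pos'],o['force'],o['qpos'],o['grip_width'])
cv2.imwrite('pics/s9.png',cv2.resize(im[80:210,130:290,::-1],None,fx=4.5,fy=4.5,interpolation=0))
E
```

```text
[0.55588524 0.26166331 0.0986538 ] [-0.96099768  0.20050577 -1.04067704] [   7.43441769   26.01922327  -44.14714497   95.80421063   19.44408701
   66.3735782  -122.29729362] 0.08678540224419755
```

View pics/s9.png

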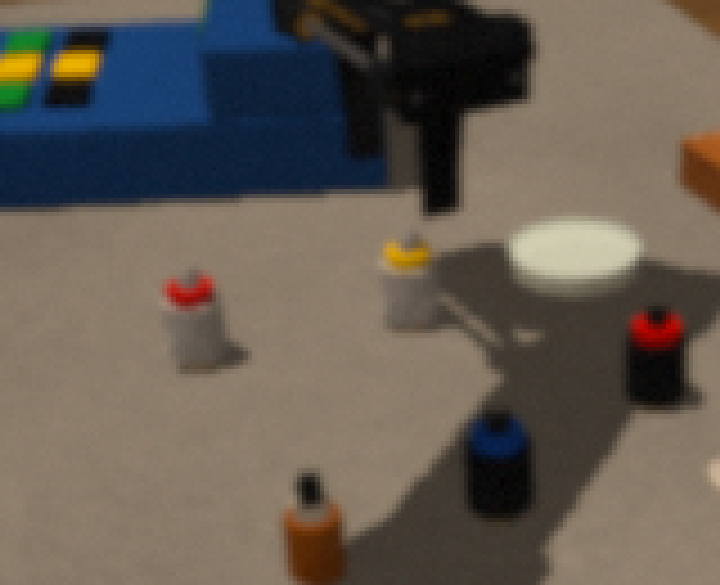

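>>> step_arm([
  {"ax":0,"ay":0,"az":0,"x":0,"y":0,"z":-0.025,"claw":100},
  {"ax":0,"ay":0,"az":0,"x":0,"y":0,"z":-0.045,"claw":100},
  {"ax":0,"ay":0,"az":0,"x":0,"y":0,"z":-0.065,"claw":100},
  {"ax":0,"ay":0,"az":0,"x":0,"y":0,"z":-0.076,"claw":100},
  {"ax":0,"ay":0,"az":0,"x":0,"y":0,"z":-0.0805,"claw":80},
  {"ax":0,"ay":0,"az":0,"x":0,"y":0,"z":-0.0805,"claw":60},
  {"ax":0,"ay":0,"az":0,"x":0,"y":0,"z":-0.0805,"claw":45},
  {"ax":0,"ay":0,"az":0,"x":0,"y":0,"z":-0.0805,"claw":30},
  {"ax":0,"ay":0,"az":0,"x":0,"y":0,"z":-0.0805,"claw":20},
  {"ax":0,"ay":0,"az":0,"x":0,"y":0,"z":-0.0805,"claw":10},
  {"ax":0,"ay":0,"az":0,"x":0,"y":0,"z":-0.0805,"claw":10},
  {"ax":0,"ay":0,"az":0,"x":0,"y":0,"z":-0.0805,"claw":10},
])

```text
time_s: 17.65
tool_pos: [0.5572, 0.2629, 0.0208]
tool_rot: [-180.0, -0.0, 9.5]
force: [-0.4, 0.9, 0.9]
grip_width: 0.0335
```

>>> step_arm([
  {"ax":0,"ay":0,"az":0,"x":0,"y":0,"z":0.01,"claw":10},
  {"ax":0,"ay":0,"az":0,"x":0,"y":0,"z":0.03,"claw":10},
  {"ax":0,"ay":0,"az":0,"x":0,"y":0,"z":0.055,"claw":10},
  {"ax":0,"ay":0,"az":0,"x":0,"y":0,"z":0.08,"claw":10},
  {"ax":0,"ay":0,"az":0,"x":0,"y":0,"z":0.105,"claw":10},
  {"ax":0,"ay":0,"az":0,"x":0,"y":0,"z":0.13,"claw":10},
  {"ax":0,"ay":0,"az":0,"x":0,"y":-0.02,"z":0.13,"claw":10},
  {"ax":0,"ay":0,"az":0,"x":0.001,"y":-0.05,"z":0.13,"claw":10},
  {"ax":0,"ay":0,"az":0,"x":0.002,"y":-0.09,"z":0.13,"claw":10},
  {"ax":0,"ay":0,"az":0,"x":0.003,"y":-0.13,"z":0.13,"claw":10},
  {"ax":0,"ay":0,"az":0,"x":0.004,"y":-0.17,"z":0.13,"claw":10},
])

```text
time_s: 18.75
tool_pos: [0.5607, 0.0909, 0.151]
tool_rot: [180.0, 0.0, 9.5]
force: [0.8, -0.5, -2.3]
grip_width: 0.0333
```

>>> step_arm([
  {"ax":0,"ay":0,"az":0,"x":0,"y":-0.04,"z":0,"claw":10},
  {"ax":0,"ay":0,"az":0,"x":0.001,"y":-0.08,"z":0,"claw":10},
  {"ax":0,"ay":0,"az":0,"x":0.002,"y":-0.12,"z":0,"claw":10},
  {"ax":0,"ay":0,"az":0,"x":0.003,"y":-0.16,"z":0,"claw":10},
  {"ax":0,"ay":0,"az":0,"x":0.004,"y":-0.2,"z":0,"claw":10},
  {"ax":0,"ay":0,"az":0,"x":0.005,"y":-0.24,"z":0,"claw":10},
  {"ax":0,"ay":0,"az":0,"x":0.006,"y":-0.28,"z":0,"claw":10},
  {"ax":0,"ay":0,"az":0,"x":0.006,"y":-0.32,"z":0,"claw":10},
  {"ax":0,"ay":0,"az":0,"x":0.0065,"y":-0.35,"z":0,"claw":10},
  {"ax":0,"ay":0,"az":0,"x":0.0065,"y":-0.365,"z":0,"claw":10},
  {"ax":0,"ay":0,"az":0,"x":0.0065,"y":-0.365,"z":0,"claw":10},
  {"ax":0,"ay":0,"az":0,"x":0.0065,"y":-0.365,"z":0,"claw":10},
])

```text
time_s: 19.95
tool_pos: [0.5679, -0.2702, 0.1506]
tool_rot: [-179.9, -0.0, 9.6]
force: [1.0, 1.3, -1.9]
grip_width: 0.0335
```

```bash
python3 - <<'E'
from h import *
from cell import status
im=vision.read_camera('side'); o=status.get_obs(); print(o['tool_pos'],o['force'],o['qpos'],o['grip_width'])
cv2.imwrite('pics/s10.png',cv2.resize(im[150:350,180:380,::-1],None,fx=3,fy=3,interpolation=0))
E
```

```text
[ 0.56820158 -0.26940914  0.15068868] [-0.44794397  0.97940352 -2.73438896] [ 49.12992473  21.84264136 -32.78330978  91.17206063  12.22895236
  70.64759629 -66.18606927] 0.03340392849226116
```

View pics/s10.png

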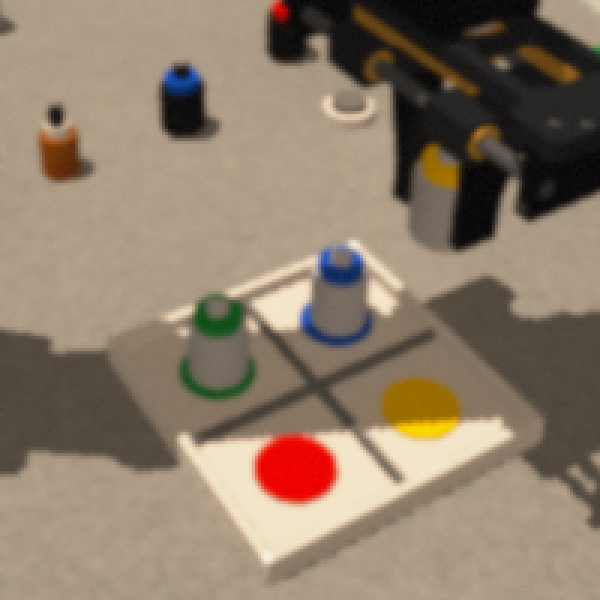

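>>> step_arm([
  {"ax":0,"ay":0,"az":0,"x":0,"y":0,"z":-0.025,"claw":10},
  {"ax":0,"ay":0,"az":0,"x":0,"y":0,"z":-0.05,"claw":10},
  {"ax":0,"ay":0,"az":0,"x":0,"y":0,"z":-0.075,"claw":10},
  {"ax":0,"ay":0,"az":0,"x":0,"y":0,"z":-0.1,"claw":10},
  {"ax":0,"ay":0,"az":0,"x":0,"y":0,"z":-0.112,"claw":10},
  {"ax":0,"ay":0,"az":0,"x":0,"y":0,"z":-0.117,"claw":10},
  {"ax":0,"ay":0,"az":0,"x":0,"y":0,"z":-0.119,"claw":10},
  {"ax":0,"ay":0,"az":0,"x":0,"y":0,"z":-0.12,"claw":10},
  {"ax":0,"ay":0,"az":0,"x":0,"y":0,"z":-0.12,"claw":10},
  {"ax":0,"ay":0,"az":0,"x":0,"y":0,"z":-0.12,"claw":10},
])

```text
time_s: 21.0
tool_pos: [0.5682, -0.2728, 0.0316]
tool_rot: [179.9, -0.1, 9.5]
force: [0.1, -0.5, -1.1]
grip_width: 0.034
```

```bash
python3 - <<'E'
from h import *
from cell import status
im=vision.read_camera('side'); o=status.get_obs(); print(o['tool_pos'],o['force'],o['qpos'],o['grip_width'])
cv2.imwrite('pics/s11.png',cv2.resize(im[150:350,180:380,::-1],None,fx=3,fy=3,interpolation=0))
E
```

```text
[ 0.56813178 -0.27276913  0.03143975] [-0.65530527  1.05017198 -1.55094652] [ 47.45546853  28.72540451 -30.56862642  96.92275576  16.62463451
  58.8290785  -69.21652606] 0.033029389137250495
```

View pics/s11.png

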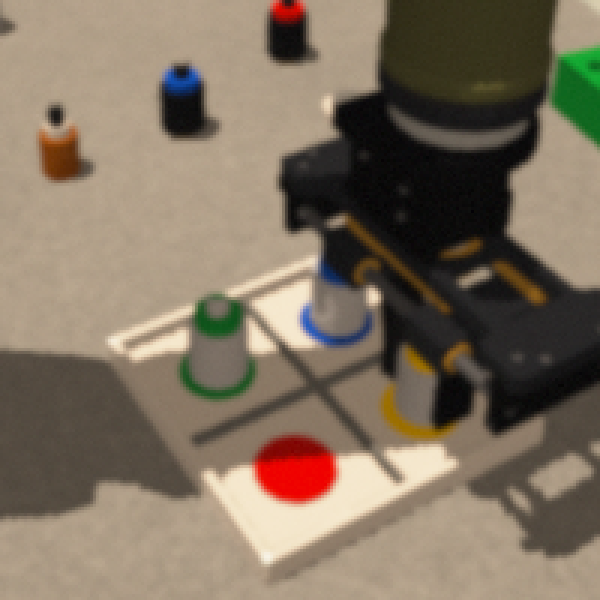

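>>> step_arm([
  {"ax":0,"ay":0,"az":0,"x":0,"y":0,"z":0,"claw":42},
  {"ax":0,"ay":0,"az":0,"x":0,"y":0,"z":0,"claw":50},
  {"ax":0,"ay":0,"az":0,"x":0,"y":0,"z":0,"claw":56},
  {"ax":0,"ay":0,"az":0,"x":0,"y":0,"z":0,"claw":60},
  {"ax":0,"ay":0,"az":0,"x":0,"y":0,"z":0,"claw":60},
  {"ax":0,"ay":0,"az":0,"x":0,"y":0,"z":0.01,"claw":60},
  {"ax":0,"ay":0,"az":0,"x":0,"y":0,"z":0.03,"claw":60},
  {"ax":0,"ay":0,"az":0,"x":0,"y":0,"z":0.06,"claw":60},
  {"ax":0,"ay":0,"az":0,"x":0,"y":0,"z":0.09,"claw":60},
  {"ax":0,"ay":0,"az":0,"x":0,"y":0,"z":0.12,"claw":80},
])

```text
time_s: 22.05
tool_pos: [0.5677, -0.2724, 0.1526]
tool_rot: [180.0, -0.0, 9.5]
force: [0.2, 0.2, 0.6]
grip_width: 0.0555
```

```bash
python3 - <<'E'
from h import *
from cell import status
im=vision.read_camera('side'); o=status.get_obs(); print(o['tool_pos'],o['qpos'])
cv2.imwrite('pics/s12.png',cv2.resize(im[150:350,180:380,::-1],None,fx=3,fy=3,interpolation=0))
E
```

```text
[ 0.57069724 -0.27340129  0.15851272] [ 49.30710614  21.52725006 -32.81890814  90.61924834  12.25091448
  70.9168447  -66.11398055]
```

View pics/s12.png

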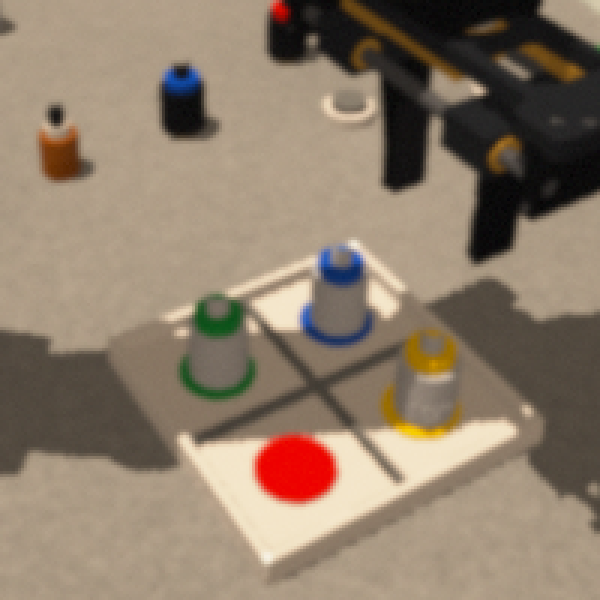

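>>> step_arm([
  {"ax":0,"ay":0,"az":0,"x":-0.005,"y":0.02,"z":0,"claw":100},
  {"ax":0,"ay":0,"az":0,"x":-0.015,"y":0.06,"z":0,"claw":100},
  {"ax":0,"ay":0,"az":0,"x":-0.026,"y":0.1,"z":0,"claw":100},
  {"ax":0,"ay":0,"az":0,"x":-0.037,"y":0.14,"z":0,"claw":100},
  {"ax":0,"ay":0,"az":0,"x":-0.047,"y":0.18,"z":0,"claw":100},
  {"ax":0,"ay":0,"az":0,"x":-0.058,"y":0.22,"z":0,"claw":100},
  {"ax":0,"ay":0,"az":0,"x":-0.068,"y":0.26,"z":0,"claw":100},
  {"ax":0,"ay":0,"az":0,"x":-0.079,"y":0.3,"z":0,"claw":100},
  {"ax":0,"ay":0,"az":0,"x":-0.089,"y":0.34,"z":0,"claw":100},
  {"ax":0,"ay":0,"az":0,"x":-0.1,"y":0.38,"z":0,"claw":100},
  {"ax":0,"ay":0,"az":0,"x":-0.11,"y":0.42,"z":0,"claw":100},
])

```text
time_s: 23.2
tool_pos: [0.4571, 0.1491, 0.1514]
tool_rot: [179.9, -0.1, 9.5]
force: [0.0, 0.1, -0.4]
grip_width: 0.0867
```

>>> step_arm([
  {"ax":0,"ay":0,"az":0,"x":-0.011,"y":0.04,"z":0,"claw":100},
  {"ax":0,"ay":0,"az":0,"x":-0.022,"y":0.08,"z":0,"claw":100},
  {"ax":0,"ay":0,"az":0,"x":-0.029,"y":0.105,"z":0,"claw":100},
  {"ax":0,"ay":0,"az":0,"x":-0.03,"y":0.1145,"z":0,"claw":100},
  {"ax":0,"ay":0,"az":0,"x":-0.03,"y":0.1145,"z":-0.02,"claw":100},
  {"ax":0,"ay":0,"az":0,"x":-0.03,"y":0.1145,"z":-0.04,"claw":100},
  {"ax":0,"ay":0,"az":0,"x":-0.03,"y":0.1145,"z":-0.05,"claw":100},
  {"ax":0,"ay":0,"az":0,"x":-0.03,"y":0.1145,"z":-0.05,"claw":100},
])

```text
time_s: 24.0
tool_pos: [0.4272, 0.2605, 0.0994]
tool_rot: [179.9, 0.2, 9.4]
force: [0.1, 0.2, -0.0]
grip_width: 0.0872
```

```bash
python3 - <<'E'
from h import *
from cell import status
im=vision.read_camera('side'); o=status.get_obs(); print(o['tool_pos'],o['force'],o['qpos'],o['grip_width'])
cv2.imwrite('pics/s13.png',cv2.resize(im[80:210,110:270,::-1],None,fx=4.5,fy=4.5,interpolation=0))
cv2.imwrite('pics/s13b.png',im[:,:,::-1])
for b in blobs(im):
    if 240<b[4][1]<310: print(b)
E
```

```text
[0.4277985  0.26125424 0.10043978] [0.50939001 0.82155498 0.8111509 ] [  16.4444856    12.98911022  -55.41822569  111.25328796   12.09731542
   61.884241   -124.62553082] 0.08714304855456677
('red', np.int32(506), np.int32(28), np.int32(23), (np.float64(278.0830039525692), np.float64(305.89525691699606)), (278.1374784110535, 305.9219343696027))
('yellow', np.int32(207), np.int32(18), np.int32(16), (np.float64(323.2850241545894), np.float64(267.05314009661834)), (323.3231132075472, 266.69732704402514))
('yellow', np.int32(196), np.int32(28), np.int32(19), (np.float64(317.80102040816325), np.float64(289.3112244897959)), (319.1081208687441, 287.3413597733711))
('green', np.int32(111), np.int32(16), np.int32(11), (np.float64(252.55855855855856), np.float64(255.65765765765767)), (252.34842767295595, 254.7622641509434))
('green', np.int32(74), np.int32(25), np.int32(12), (np.float64(250.51351351351352), np.float64(277.5)), (251.57497857754925, 275.8517566409597))
('blue', np.int32(94), np.int32(12), np.int32(14), (np.float64(507.2659574468085), np.float64(254.81914893617022)), (507.11538461538464, 254.6495726495726))
('blue', np.int32(61), np.int32(22), np.int32(12), (np.float64(289.0983606557377), np.float64(260.0983606557377)), (290.655879180151, 258.6601941747573))
```

View pics/s13.png

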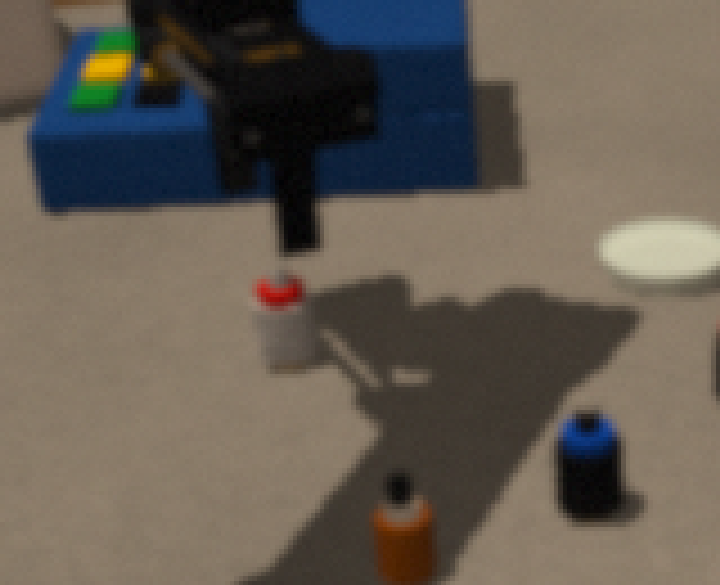

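View pics/s13b.png

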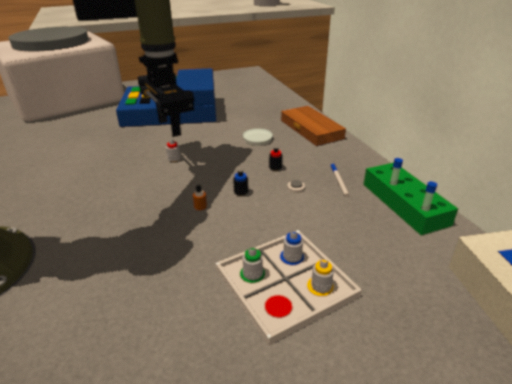

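>>> step_arm([
  {"ax":0,"ay":0,"az":0,"x":0,"y":0,"z":-0.025,"claw":100},
  {"ax":0,"ay":0,"az":0,"x":0,"y":0,"z":-0.045,"claw":100},
  {"ax":0,"ay":0,"az":0,"x":0,"y":0,"z":-0.065,"claw":100},
  {"ax":0,"ay":0,"az":0,"x":0,"y":0,"z":-0.076,"claw":100},
  {"ax":0,"ay":0,"az":0,"x":0,"y":0,"z":-0.08,"claw":80},
  {"ax":0,"ay":0,"az":0,"x":0,"y":0,"z":-0.08,"claw":60},
  {"ax":0,"ay":0,"az":0,"x":0,"y":0,"z":-0.08,"claw":45},
  {"ax":0,"ay":0,"az":0,"x":0,"y":0,"z":-0.08,"claw":30},
  {"ax":0,"ay":0,"az":0,"x":0,"y":0,"z":-0.08,"claw":20},
  {"ax":0,"ay":0,"az":0,"x":0,"y":0,"z":-0.08,"claw":10},
  {"ax":0,"ay":0,"az":0,"x":0,"y":0,"z":-0.08,"claw":10},
  {"ax":0,"ay":0,"az":0,"x":0,"y":0,"z":-0.08,"claw":10},
])

```text
time_s: 25.25
tool_pos: [0.4277, 0.2624, 0.0208]
tool_rot: [-180.0, -0.0, 9.5]
force: [-0.5, 0.8, 1.2]
grip_width: 0.0337
```

```bash
python3 - <<'E'
from h import *
im=vision.read_camera('top')
cv2.imwrite('pics/t2.png',cv2.resize(im[150:280,320:450,::-1],None,fx=4.5,fy=4.5,interpolation=0))
for b in blobs(im):
    if 320<b[4][0]<440 and b[4][1]>150: print(b[0],b[1:4],np.round(b[4],1),np.round(b[5],1),ray('top',b[5],.057)[0])
E
```

```text
red (np.int32(349), np.int32(21), np.int32(22)) [405.  229.4] [405.  229.4] [ 0.48831193 -0.26969102  0.057     ]
yellow (np.int32(130), np.int32(17), np.int32(21)) [393.4 191. ] [395.8 190.4] [ 0.56480114 -0.25264507  0.057     ]
yellow (np.int32(139), np.int32(14), np.int32(14)) [406.3 188.1] [406.3 188.3] [ 0.56913491 -0.27336198  0.057     ]
green (np.int32(63), np.int32(10), np.int32(20)) [360.  235.5] [362.  235.7] [ 0.47564513 -0.1853873   0.057     ]
green (np.int32(89), np.int32(12), np.int32(12)) [372.4 236.1] [372.4 236.4] [ 0.47432798 -0.20567631  0.057     ]
blue (np.int32(74), np.int32(12), np.int32(20)) [353.5 196.7] [355.5 196.7] [ 0.55184664 -0.17333887  0.057     ]
blue (np.int32(104), np.int32(12), np.int32(13)) [365.5 195. ] [365.4 195.1] [ 0.5551364 -0.1926684  0.057    ]
```

View pics/t2.png

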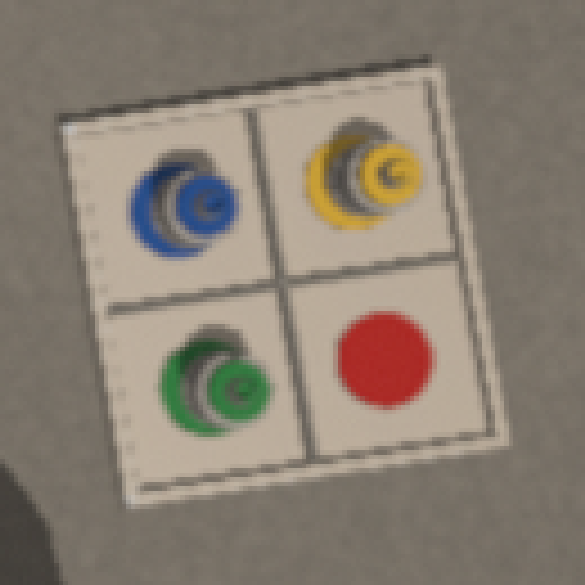

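>>> step_arm([
  {"ax":0,"ay":0,"az":0,"x":0,"y":0,"z":0.01,"claw":10},
  {"ax":0,"ay":0,"az":0,"x":0,"y":0,"z":0.03,"claw":10},
  {"ax":0,"ay":0,"az":0,"x":0,"y":0,"z":0.055,"claw":10},
  {"ax":0,"ay":0,"az":0,"x":0,"y":0,"z":0.08,"claw":10},
  {"ax":0,"ay":0,"az":0,"x":0,"y":0,"z":0.105,"claw":10},
  {"ax":0,"ay":0,"az":0,"x":0,"y":0,"z":0.13,"claw":10},
  {"ax":0,"ay":0,"az":0,"x":0.004,"y":-0.02,"z":0.13,"claw":10},
  {"ax":0,"ay":0,"az":0,"x":0.01,"y":-0.05,"z":0.13,"claw":10},
  {"ax":0,"ay":0,"az":0,"x":0.015,"y":-0.09,"z":0.13,"claw":10},
  {"ax":0,"ay":0,"az":0,"x":0.02,"y":-0.13,"z":0.13,"claw":10},
  {"ax":0,"ay":0,"az":0,"x":0.025,"y":-0.17,"z":0.13,"claw":10},
])

```text
time_s: 26.4
tool_pos: [0.4523, 0.0905, 0.151]
tool_rot: [179.9, -0.0, 9.5]
force: [1.2, 0.2, -2.7]
grip_width: 0.0337
```

>>> step_arm([
  {"ax":0,"ay":0,"az":0,"x":0.004,"y":-0.04,"z":0,"claw":10},
  {"ax":0,"ay":0,"az":0,"x":0.008,"y":-0.08,"z":0,"claw":10},
  {"ax":0,"ay":0,"az":0,"x":0.012,"y":-0.12,"z":0,"claw":10},
  {"ax":0,"ay":0,"az":0,"x":0.016,"y":-0.16,"z":0,"claw":10},
  {"ax":0,"ay":0,"az":0,"x":0.02,"y":-0.2,"z":0,"claw":10},
  {"ax":0,"ay":0,"az":0,"x":0.024,"y":-0.24,"z":0,"claw":10},
  {"ax":0,"ay":0,"az":0,"x":0.028,"y":-0.28,"z":0,"claw":10},
  {"ax":0,"ay":0,"az":0,"x":0.032,"y":-0.32,"z":0,"claw":10},
  {"ax":0,"ay":0,"az":0,"x":0.0345,"y":-0.355,"z":0,"claw":10},
  {"ax":0,"ay":0,"az":0,"x":0.0345,"y":-0.372,"z":0,"claw":10},
  {"ax":0,"ay":0,"az":0,"x":0.0345,"y":-0.377,"z":0,"claw":10},
  {"ax":0,"ay":0,"az":0,"x":0.0345,"y":-0.377,"z":0,"claw":10},
])

```text
time_s: 27.6
tool_pos: [0.487, -0.2841, 0.1505]
tool_rot: [-179.9, 0.0, 9.5]
force: [0.3, 0.1, -1.3]
grip_width: 0.0336
```

```bash
python3 - <<'E'
from h import *
from cell import status
im=vision.read_camera('side'); o=status.get_obs(); print(o['tool_pos'],o['force'],o['qpos'],o['grip_width'])
cv2.imwrite('pics/s14.png',cv2.resize(im[150:350,180:380,::-1],None,fx=3,fy=3,interpolation=0))
E
```

```text
[ 0.48736591 -0.28300497  0.15061678] [ 0.55850003 -0.59357297 -2.29752199] [ 54.02865239  13.29001857 -30.11886294 100.61224446   7.08092208
  68.03433232 -58.49886999] 0.03350916281965599
```

View pics/s14.png

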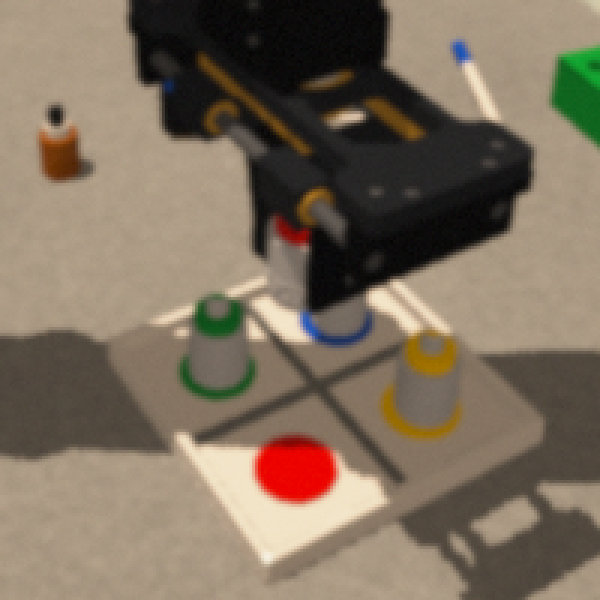

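>>> step_arm([
  {"ax":0,"ay":0,"az":0,"x":0,"y":0,"z":-0.025,"claw":10},
  {"ax":0,"ay":0,"az":0,"x":0,"y":0,"z":-0.05,"claw":10},
  {"ax":0,"ay":0,"az":0,"x":0,"y":0,"z":-0.075,"claw":10},
  {"ax":0,"ay":0,"az":0,"x":0,"y":0,"z":-0.1,"claw":10},
  {"ax":0,"ay":0,"az":0,"x":0,"y":0,"z":-0.112,"claw":10},
  {"ax":0,"ay":0,"az":0,"x":0,"y":0,"z":-0.117,"claw":10},
  {"ax":0,"ay":0,"az":0,"x":0,"y":0,"z":-0.119,"claw":10},
  {"ax":0,"ay":0,"az":0,"x":0,"y":0,"z":-0.12,"claw":10},
  {"ax":0,"ay":0,"az":0,"x":0,"y":0,"z":-0.12,"claw":10},
  {"ax":0,"ay":0,"az":0,"x":0,"y":0,"z":-0.12,"claw":10},
])

```text
time_s: 28.65
tool_pos: [0.4877, -0.2854, 0.0314]
tool_rot: [179.9, -0.1, 9.5]
force: [-0.1, 0.2, -1.7]
grip_width: 0.0336
```

```bash
python3 - <<'E'
from h import *
from cell import status
im=vision.read_camera('side'); o=status.get_obs(); print(o['tool_pos'],o['force'],o['grip_width'])
cv2.imwrite('pics/s15.png',cv2.resize(im[150:350,180:380,::-1],None,fx=3,fy=3,interpolation=0))
E
```

```text
[ 0.48757225 -0.28533477  0.03132999] [ 0.21539603  0.50402961 -1.02817141] 0.03345302936790461
```

View pics/s15.png

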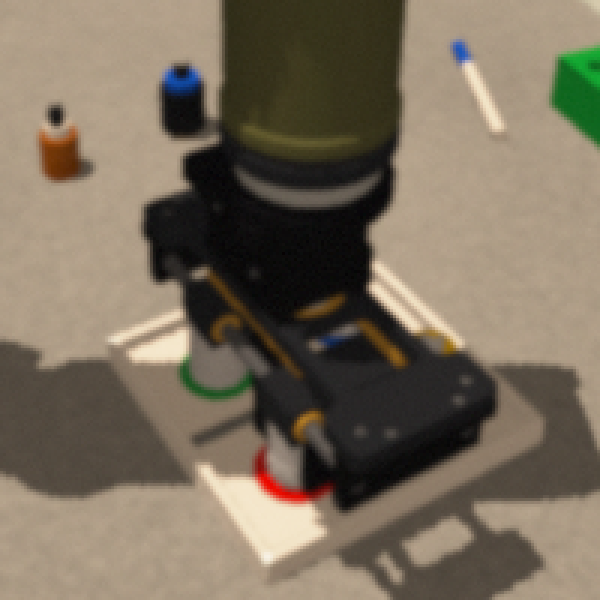

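Red is over its disc centre, seated within about 1 mm; I'm releasing it.

>>> step_arm([
  {"ax":0,"ay":0,"az":0,"x":0,"y":0,"z":0,"claw":42},
  {"ax":0,"ay":0,"az":0,"x":0,"y":0,"z":0,"claw":50},
  {"ax":0,"ay":0,"az":0,"x":0,"y":0,"z":0,"claw":56},
  {"ax":0,"ay":0,"az":0,"x":0,"y":0,"z":0,"claw":60},
  {"ax":0,"ay":0,"az":0,"x":0,"y":0,"z":0,"claw":60},
  {"ax":0,"ay":0,"az":0,"x":0,"y":0,"z":0.01,"claw":60},
  {"ax":0,"ay":0,"az":0,"x":0,"y":0,"z":0.03,"claw":60},
  {"ax":0,"ay":0,"az":0,"x":0,"y":0,"z":0.06,"claw":60},
  {"ax":0,"ay":0,"az":0,"x":0,"y":0,"z":0.1,"claw":60},
  {"ax":0,"ay":0,"az":0,"x":0,"y":0,"z":0.14,"claw":60},
  {"ax":0,"ay":0,"az":0,"x":0,"y":0,"z":0.18,"claw":60},
])

```text
time_s: 29.8
tool_pos: [0.4871, -0.2847, 0.213]
tool_rot: [180.0, -0.0, 9.5]
force: [-0.4, -1.3, -0.7]
grip_width: 0.0522
```

>>> step_arm([
  {"ax":0,"ay":0,"az":0,"x":0,"y":-0.03,"z":0,"claw":60},
  {"ax":0,"ay":0,"az":0,"x":0,"y":-0.06,"z":0,"claw":60},
  {"ax":0,"ay":0,"az":0,"x":0,"y":-0.09,"z":0,"claw":60},
  {"ax":0,"ay":0,"az":0,"x":0,"y":-0.12,"z":0,"claw":60},
  {"ax":0,"ay":0,"az":0,"x":0,"y":-0.12,"z":0,"claw":60},
])

```text
time_s: 30.3
tool_pos: [0.485, -0.4104, 0.2106]
tool_rot: [179.9, 0.1, 9.1]
force: [0.1, 0.3, -0.6]
grip_width: 0.0525
```

```bash
python3 - <<'E'
from h import *
im=vision.read_camera('top'); s=vision.read_camera('side')
a=cv2.resize(im[125:265,100:450,::-1],None,fx=2.28,fy=2.28,interpolation=0)
b=cv2.resize(s[120:340,120:380,::-1],None,fx=2.7,fy=2.7,interpolation=0)
cv2.imwrite('pics/t3.png',a);cv2.imwrite('pics/s16.png',b)
for b in blobs(im):
    u,v=b[4]
    if 320<u<440 and v>150 and b[2]<15: print(b[0],ray('top',b[5],.057)[0])
    if 200<u<250 and v>120 and b[1]>100: print('black',b[0],ray('top',b[5],.047)[0])
E
```

```text
black red [0.65772213 0.12351558 0.047     ]
red [ 0.4888369 -0.2854821  0.057    ]
yellow [ 0.56908798 -0.2733495   0.057     ]
green [ 0.47564513 -0.1853873   0.057     ]
green [ 0.47432798 -0.20567631  0.057     ]
blue [ 0.55156475 -0.17389778  0.057     ]
blue [ 0.55511665 -0.19261966  0.057     ]
black blue [0.54091383 0.05102159 0.047     ]
```

View pics/t3.png

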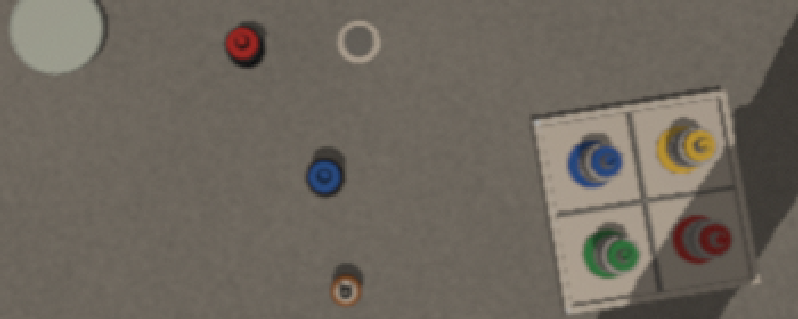

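View pics/s16.png

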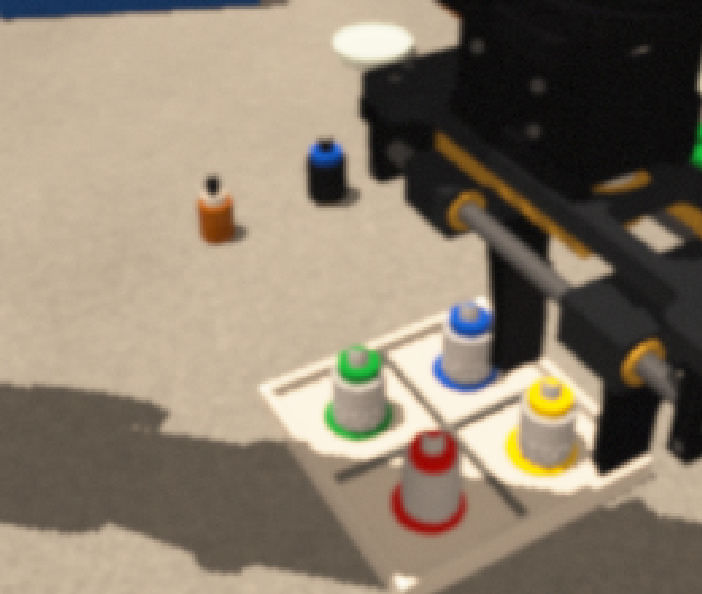

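All four silver objectives are upright on their own discs, about 3 mm or less off centre in the top view. The black ones have not moved measurably, and the gripper is clear, so I'm handing in.

```bash
python3 -c "
from cell import workorder
print(workorder.sign_off())"
```

```text
the job is handed in; nothing more can be done
None
```

I put all four silver objectives back in the caddy, each upright on the disc matching its ring, and handed the job in at about 30 s of the 96 s allowed. `sign_off` reports no verdict, so these are my own last checks:

- **Centring:** the last top view puts each ring axis 2–3 mm from its disc's centre (limit 12 mm). The side view shows all four upright, with the gripper raised and clear.
- **Black objectives:** both are within about 0.1 mm of where they started in the top view.
- **Height:** I set each foot down to within about 1 mm of its disc, going by the arm's own readings. I did not measure the final heights separately.
- **Disagreement:** the two cameras differ by about 2–4 mm on the disc positions, so I aimed at the average.

No grasp slipped, and the readings I took never showed more than a few newtons on the tool.

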